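# Prise open the photometer's lamp cover

## Robot

A 7-joint arm with a two-finger parallel gripper is mounted at the origin on the work surface. World frame = base frame: x ahead of the robot, y to its left, z up, the work surface at z = 0. Lengths are in m, angles in rad, forces in N, time in s.
With the tool pointing down it reaches from about 0.425 to 0.925 m from the base axis. Payload 6.8 kg.
Tool frame: the origin (TCP) lies at the very end of the fingers, on their centre line; the grasp point (between the pads) lies 19 mm behind it; z points along the fingers, y is the line along which they close (so a half turn about z gives the same grasp; the last joint's range is limited). The gripper opens to 85 mm and grips with 20 to 120 N. Pads are 22 mm wide; open, the fingers measure 114 mm over their backs; the gripper's body (76 mm by 85 mm) begins 54 mm behind the grasp point. The pads swing forward as they close: fully open they stand 13 mm farther back than shut.
Start: joints at [-1.393, 0.477, 0.022, 1.555, -0.011, 1.109, -0.083], TCP at [0.19, 0.648, 0.231] pointing down, gripper open.
Joint ranges: [-2.96, 2.96], [-0.34, 2.1], [-1.41, 1.46], [0.24, 2.44], [-1.37, 4.51], [0.17, 1.92], [-2.96, 2.96]. Speed limits (rad/s): [2.39, 2.39, 3.14, 3.14, 3.14, 3.14, 3.14].

## Interface

Orientations are given as a unit quaternion [w, x, y, z].
In Python, from station import bot gives the robot as it stands.
- The arm moves only by the tool jog_arm, never from a script. Its argument "motion" is a list of rows, each a list of 7 numbers: the turn, a rotation vector about the tool's x, y, z in rad, then the shift along the tool's x, y, z in mm, then the finger opening in mm, from 0 to 85.4. A call has 1 to 10 rows; each row is the pose to reach, as a shift and turn from the pose commanded when the call began, along the tool's axes at that moment; what a row does not reach only later rows make up. A row lasts 1/8 s, in which the tool goes at most 62.5 mm and 10.7 degrees, less where a joint would pass 70% of its speed; a pose out of reach is approached as far as the arm can. A call with a gripper value outside its range is refused whole. The fingers move at their own pace and stop on an object; "grip_force" is the grip in N (left out, the last holds). Time passes only in rows, so rows that repeat a pose let the fingers close. It gives the time, the measured TCP pose, the force, the opening and the grip force at its end, in the units of the state.
- bot.get_obs(): the state, without advancing time (a new reading comes with each control period).
- bot.read_camera(name): name is "side" or "top"; returns a dict with "pixels" (480x640x3 uint8, red, green, blue), "camera_matrix" (3x3 intrinsics, pixels), "T" (4x4, takes a point from camera to world coordinates). Camera axes: x right, y down, z forward; pixel columns grow to the right and rows downward; lengths in m; the calibration is good to about 2 mm. A picture is of the moment at which its call begins. There is no depth.
- bot.hand_in(): hands the job in; it is judged then, once.
Trained networks look in a picture, given as the dict that the camera call returned (one of the last four; its "shot" number tells which), for a name from the list of things; names that differ only in an ending like _2 or _b are one class to them, and where a whole thing is asked for, a point or a joint stands for the part that bears it (a point fixed in the world has none). Each returns a list of dicts, best first, with "score" (0 to 1); they miss things now and then, are a little off and sometimes report something else, mostly with a low value. They report only what shows in the picture. A call takes as long as a camera call.
- bot.spot_in(thing, picture): "xy" ([column, row] in pixels, amid what is visible of it).
- bot.tip_of(thing, picture): "xy" ([column, row] in pixels: a listed point, or the origin of a listed thing).
The state is a dict: "t": time; "q": joint angles; "joint_vel": joint speeds; "joint_torque": joint torques, N m; "eef_pos": TCP position; "tool_rot": TCP orientation; "contact_force": force on the tool from outside, world axes, zero at the start; "torque": the same for the moment, N m; "gripper_width": opening from 0.0 (shut) to 1.0 (fully open); "grasp_force": force on a finger pad.
Only numpy, scipy, OpenCV 4.12 (cv2) and the standard library are available. Lean on these libraries where they do the work, as an engineer would, in place of code of your own. Each camera call takes 0.05 s, during which the arm holds its last target. There are 200 camera calls.

## Task

The photometer's lamp is due for changing: take the dropper bottle that stands on the lamp cover and stand it upright on the desk, then lever the cover up with the spatula's blade by the notch under its front edge and swing it right over until it rests fully open on its stop, keeping the gripper itself off the cover. Lay the spatula back down flat on the rubber mat and let go. Nothing else on the desk should be shifted or knocked over.

Things in the scene. Friction and masses are not known exactly. Their poses are not given: they have to be found in the camera images.
- photometer: low white bench photometer, fixed to the desk (does not move), 260 deep x 300 wide x 106 mm high; origin on the desk, midway across its width and 100 mm behind its front face (the face towards the robot); x runs to its rear, y to the left seen from the robot, z up. The half at +y holds the lamp bay under the cover, the half at -y the sloping display and keys (front edge 66 mm high)
- notch (a point): middle of the pry notch, an opening 44 mm wide and 8 mm high through the 4 mm thick front wall just under the cover's front edge (a darker bar on the cover marks it); axes as the photometer's. Sill 4 mm below this point, underside of the cover 4 mm above; behind it the bay is empty for 80 mm, to 15 mm below the sill. At x -100, y 75, z 96 mm in the photometer's frame
- lamp_cover: flat grey cover plate of the lamp bay, 103 deep x 142 wide x 6 mm thick, 0.11 kg; origin on its hinge axis at the middle of its rear edge, level with its underside (100 mm behind the front face, 100 mm above the desk). x of the closed cover runs back like the photometer's, so the front edge lies at x = -104 mm in its frame; turns with the cover
- cover_hinge (a joint): opening angle of the lamp cover in rad: 0 shut, pi/2 upright, 1.92 on its stop, fully open. A spring ball catch near the front edge holds it shut: about 6 N upward at the front edge (10 N under a blade pushed 36 mm in) springs it, and it lets go when the edge has risen about 6 mm. Beyond that the hinge is nearly free: let go below upright the cover falls shut, beyond about 1.68 it falls open to the stop
- spatula_grip (a point): spatula: black flat-sided handle 96 long x 20 wide x 22 mm tall, then a 14 mm steel ferrule of 15 mm diameter and a stiff steel blade 88 long x 14 wide x 2.5 mm thick, in line with the handle's mid-height; 198 mm in all, 70 g, loose. This point is in the handle, half-way up and 20 mm from its middle towards the blade; the spatula's x axis points to the blade tip, z up. The blade tip is 130 mm ahead, the butt 68 mm behind. It lies on the mat
- spatula_tip (a point): middle of the end of the spatula's blade, same axes as the grip point
- bottle_mid (a point): white dropper bottle standing on the lamp cover, 30 mm across up to 44 mm, then a narrower grey cap, 72 mm high, 40 g, loose; this point is on its axis, 30 mm above its base
- mat: dark grey rubber mat, 220 (x) x 270 (y) x 3 mm, fixed flat on the desk; origin on the desk under the middle of its rear edge (the edge away from the robot), so the mat runs from x = -220 to 0 mm in its frame
- spare_bottle: spare white dropper bottle, same as the one on the cover, standing on the desk; origin under its base
- forceps: small steel forceps lying on the mat beside the spatula, 120 x 15 x 6 mm, long axis x; origin at the middle of the underside
- marker: white and black marker pen lying on the mat on the spatula's other side, 115 x 13 x 13 mm (15 with its clip), long axis x; origin at the middle of the underside
- tube_rack: white tube rack with capped sample tubes, 66 x 150 mm (long along its y), 86 high, behind the mat; origin under its middle
- tip_box: pipette-tip box, 82 x 82 x 57 mm, grey base and clear lid, in front of the photometer's display side; origin under its middle
- specimen_cup: capped specimen jar, 52 mm across, 62 high, behind the mat; origin under its middle

How it is judged:
By the outcome, as a careful person would: the job done as asked, in the order asked, and still so for the second after the job is handed in, with the robot touching nothing.
It also fails if it takes over 67 s, if anything falls off the work surface, if the arm or the gripper's body presses on something with over 40 N, if the wrist force passes 120 N, or if a joint passes its speed limit or range.

## Working session

There is one attempt and no reset: what is moved stays moved. The work goes in short steps, Python scripts to look and compute and a tool call to move; the robot and the scene stay as the last step left them, time stands still between calls to the robot, and variables do not carry over. Pictures are saved under pics/ and viewed, at most 10 in all, crops included, and the job is handed in when it is done.

Besides the shell and the picture viewer there is one more tool, called after "Request:" as name(argument=value, ...), one argument or row to a line, values as JSON. jog_arm: Moves the arm, as the interface text tells. Its arguments: {"type":"object","properties":{"motion":{"type":"array"},"grip_force":{"type":"number"}},"required":["motion"]}

```bash
mkdir -p pics; ls; cat > h.py <<'E'
import numpy as np,cv2
from scipy.spatial.transform import Rotation as R
from station import bot
def ray(p,xy):
    K=np.array(p["camera_matrix"]);T=np.array(p["T"])
    d=T[:3,:3]@np.linalg.inv(K)@np.array([xy[0],xy[1],1.0]);return T[:3,3],d
def atz(p,xy,z):
    o,d=ray(p,xy);return o+d*(z-o[2])/d[2]
def tri(a,xa,b,xb):
    A=np.zeros((3,3));v=np.zeros(3)
    for p,x in((a,xa),(b,xb)):
        o,d=ray(p,x);d=d/np.linalg.norm(d);P=np.eye(3)-np.outer(d,d);A+=P;v+=P@o
    return np.linalg.solve(A,v)
def proj(p,X):
    K=np.array(p["camera_matrix"]);T=np.linalg.inv(np.array(p["T"]));c=T[:3,:3]@np.array(X)+T[:3,3];u=K@c;return u[:2]/u[2]
def tool(o=None):
    o=o or bot.get_obs();q=o["tool_rot"];return np.array(o["eef_pos"]),R.from_quat([q[1],q[2],q[3],q[0]])
def save(p,n):cv2.imwrite("pics/"+n,cv2.cvtColor(p["pixels"],cv2.COLOR_RGB2BGR))
E
python3 - <<'E'
from h import *
a=bot.read_camera("side");b=bot.read_camera("top")
save(a,"s0.png");save(b,"t0.png")
np.set_printoptions(precision=4,suppress=True)
print(np.array(a["T"]),np.array(b["T"]),a["camera_matrix"])
for n in ["photometer","notch","lamp_cover","spatula_grip","spatula_tip","bottle_mid","mat","spare_bottle","forceps","marker","tube_rack","tip_box","specimen_cup"]:
    A=bot.tip_of(n,a);B=bot.tip_of(n,b)
    f=lambda L:[(np.round(x["xy"]).tolist(),round(x["score"],2)) for x in L[:2]]
    print(n,f(A),f(B),tri(a,A[0]["xy"],b,B[0]["xy"]) if A and B else "")
o=bot.get_obs();print(o)
E
```

```text
pics
[[-0.9457 -0.2043  0.2527  0.3097]
 [-0.3246  0.5582 -0.7635  0.8442]
 [ 0.0149 -0.8041 -0.5943  0.785 ]
 [ 0.      0.      0.      1.    ]] [[ 0.0279 -0.9977  0.0623  0.5105]
 [-0.9996 -0.0281 -0.0026 -0.0251]
 [ 0.0044 -0.0622 -0.9981  1.2986]
 [ 0.      0.      0.      1.    ]] [[547.2561   0.     318.1458]
 [  0.     547.2561 235.7933]
 [  0.       0.       1.    ]]
photometer [([232.0, 352.0], 0.9)] [([221.0, 205.0], 0.71)] [0.6689 0.2467 0.012 ]
notch [([392.0, 222.0], 0.45)] [([183.0, 241.0], 0.76)] [0.4819 0.2323 0.3588]
lamp_cover [([209.0, 350.0], 0.64), ([316.0, 210.0], 0.52)] [([182.0, 200.0], 0.86)] [0.6671 0.3216 0.0985]
spatula_grip [([372.0, 228.0], 0.58)] [([400.0, 266.0], 0.79), ([222.0, 206.0], 0.71)] [ 0.5247 -0.2161  0.0174]
spatula_tip [([340.0, 205.0], 0.69)] [([425.0, 225.0], 0.66), ([403.0, 266.0], 0.15)] [ 0.6281 -0.2775  0.0236]
bottle_mid [([230.0, 345.0], 0.7)] [([171.0, 212.0], 0.68), ([426.0, 202.0], 0.33)] [0.6287 0.3319 0.1368]
mat [([266.0, 367.0], 0.56), ([370.0, 230.0], 0.48)] [([396.0, 216.0], 0.83)] [ 0.7882 -0.276  -0.662 ]
spare_bottle [([
[... 422 characters left out ...]
, 0.54)] [([265.0, 269.0], 0.58)] [0.5115 0.13   0.0052]
specimen_cup [([371.0, 231.0], 0.59), ([292.0, 235.0], 0.56)] [([372.0, 200.0], 0.89)] [ 0.5981 -0.1453  0.0654]
{'t': 1.4, 'q': array([-1.3931,  0.477 ,  0.0224,  1.5554, -0.0115,  1.1093, -0.0831]), 'joint_vel': array([-0.0003,  0.0004, -0.0005, -0.0002, -0.0001,  0.0004, -0.0004]), 'joint_torque': array([  0.0004, -59.6314,   1.6065, -28.154 ,   0.0124,   0.0017,
         0.    ]), 'eef_pos': array([0.1903, 0.6476, 0.2313]), 'tool_rot': array([-0.    ,  0.1424,  0.9898,  0.    ]), 'contact_force': array([-0.1913, -0.2701, -0.0643]), 'torque': array([-0.0208,  0.0045,  0.0192]), 'grasp_force': 0.0, 'gripper_width': 1.001069322252395}
```

View pics/s0.png

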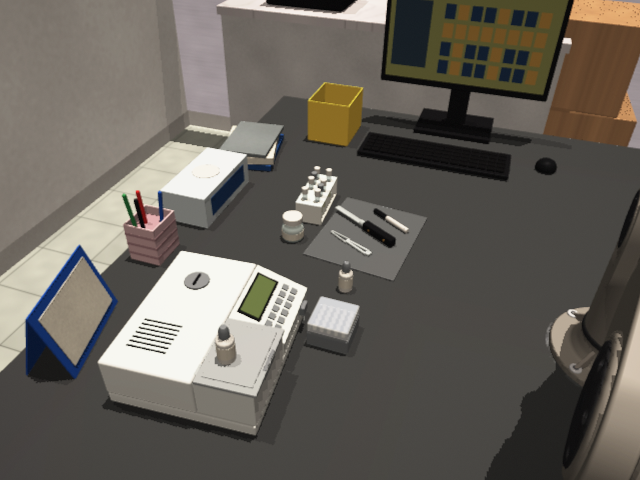

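View pics/t0.png

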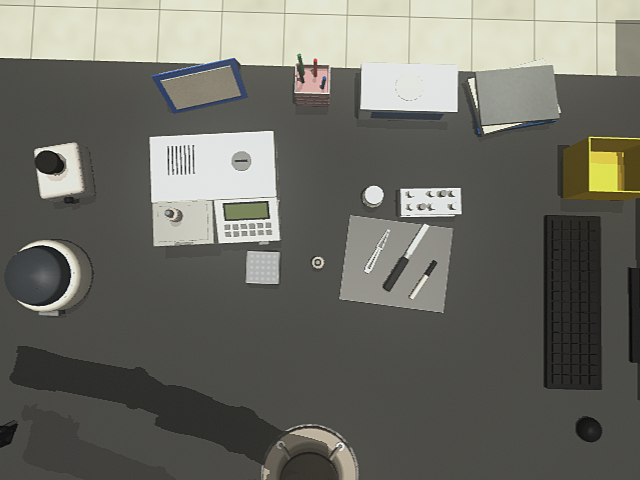

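Side view: photometer at lower left with the bottle at about (226,345), spatula handle at (378,232) and blade tip at (337,208). Top view: bottle at (172,214), handle at (396,274), tip at (427,226). The networks agree with both.

```bash
python3 - <<'E'
from h import *
np.set_printoptions(precision=4,suppress=True)
a=bot.read_camera("side");b=bot.read_camera("top")
im=cv2.cvtColor(b["pixels"],cv2.COLOR_RGB2BGR)
g=im.min(2)
# rear white block + box corners
m=(g[110:260,120:300]>150).astype(np.uint8)
m=cv2.morphologyEx(m,cv2.MORPH_OPEN,np.ones((5,5)))
c=max(cv2.findContours(m,0,2)[0],key=cv2.contourArea)
r=cv2.boxPoints(cv2.minAreaRect(c))+[120,110]
print("rect",r)
for p in r: print(atz(b,p,.106))
for n,z in(("notch",.096),("lamp_cover",.1),("photometer",0.0),("bottle_mid",.136),("spatula_grip",.014),("spatula_tip",.014)):
    A=bot.tip_of(n,a);B=bot.tip_of(n,b)
    print(n,[(x["xy"],round(x["score"],2)) for x in A[:2]],*[atz(a,x["xy"],z)[:2] for x in A[:2]],"| top",*[atz(b,x["xy"],z)[:2] for x in B[:1]])
# spatula handle axis (dark) in top view
h=im[215:305,340:455].max(2); m=(h<50).astype(np.uint8)
for c in cv2.findContours(m,0,2)[0]:
    if cv2.contourArea(c)>60: print(cv2.contourArea(c),cv2.minAreaRect(c),[atz(b,p+[340,215],.02)[:2] for p in cv2.boxPoints(cv2.minAreaRect(c))])
P,Rt=tool()
print("bottle delta tool mm",1000*Rt.inv().apply(np.array([.629,.332,.25])-P))
C=np.vstack([cv2.resize(im[120:260,120:300],(800,600))]);cv2.imwrite("pics/t1.png",C)
E
```

```text
rect [[147.8271 136.4839]
 [273.9973 130.2788]
 [279.3917 239.9644]
 [153.2215 246.1694]]
[0.8183 0.409  0.106 ]
[0.8423 0.1065 0.106 ]
[0.5781 0.0846 0.106 ]
[0.555  0.3831 0.106 ]
notch [([266.3, 368.4], 0.68)] [0.5648 0.3234] | top [0.573  0.3192]
lamp_cover [([209.6, 348.3], 0.96), ([232.6, 355.4], 0.42)] [0.6674 0.3192] [0.6253 0.3202] | top [0.6711 0.3178]
photometer [([233.8, 357.7], 0.71)] [0.6668 0.248 ] | top [0.6653 0.2401]
bottle_mid [([227.8, 345.7], 0.85)] [0.6245 0.3325] | top [0.6301 0.3284]
spatula_grip [([374.8, 232.3], 0.78)] [ 0.5145 -0.2064] | top [ 0.5288 -0.2192]
spatula_tip [([338.9, 203.2], 0.64), ([373.3, 229.6], 0.21)] [ 0.6331 -0.2987] [ 0.5206 -0.216 ] | top [ 0.6893 -0.2842]
bottle delta tool mm [-509.8943 -179.1194  -18.6959]
```

View pics/t1.png

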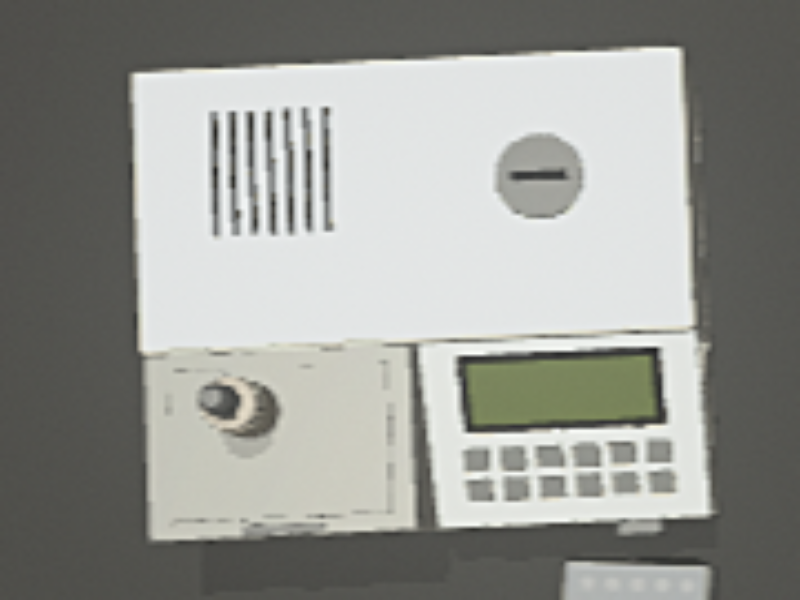

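The zoom shows the bottle at (245,410) on the cover and the notch bar at (285,528). The photometer is yawed about +4 degrees. I'll keep the start yaw for the tool and go above the bottle.

Request:
jog_arm(
  motion=[
    [0,0,0,-45,-50,-10,85],
    [0,0,0,-90,-100,-19,85],
    [0,0,0,-130,-145,-19,85],
    [0,0,0,-170,-188,-19,85],
    [0,0,0,-225,-187,-19,85],
    [0,0,0,-280,-186,-19,85],
    [0,0,0,-335,-185,-19,85],
    [0,0,0,-390,-183,-19,85],
    [0,0,0,-450,-182,-19,85],
    [0,0,0,-508,-180,-19,85],
  ],
  grip_force=40,
)

```text
t: 3.35
eef_pos: [0.6287, 0.3312, 0.2505]
tool_rot: [0.0, 0.142, 0.99, 0.0]
contact_force: [0.7, 0.8, 0.6]
gripper_width: 0.996
grasp_force: 0.0
```

Request:
jog_arm(
  motion=[
    [0,0,0,0,0,50,85],
    [0,0,0,0,0,90,75],
    [0,0,0,0,0,115,65],
    [0,0,0,0,0,127,55],
    [0,0,0,0,0,127,40],
    [0,0,0,0,0,127,20],
    [0,0,0,0,0,127,20],
    [0,0,0,0,0,127,20],
  ],
)

```text
t: 4.35
eef_pos: [0.6276, 0.3321, 0.1246]
tool_rot: [0.001, 0.142, 0.99, 0.001]
contact_force: [0.4, 0.5, 4.0]
gripper_width: 0.335
grasp_force: 39.9
```

Request:
jog_arm(
  motion=[
    [0,0,0,0,0,-25,20],
    [0,0,0,0,0,-55,20],
    [0,0,0,0,0,-80,20],
    [0,0,0,50,9,-80,20],
    [0,0,0,100,18,-80,20],
    [0,0,0,150,27,-70,20],
    [0,0,0,195,34,-35,20],
    [0,0,0,195,34,15,20],
    [0,0,0,195,34,60,20],
    [0,0,0,195,34,85,20],
  ],
)

```text
t: 5.6
eef_pos: [0.4483, 0.4185, 0.0361]
tool_rot: [-0.001, 0.142, 0.99, -0.001]
contact_force: [-1.3, -0.1, 0.4]
gripper_width: 0.337
grasp_force: 39.6
```

Request:
jog_arm(
  motion=[
    [0,0,0,0,0,10,20],
    [0,0,0,0,0,16,20],
    [0,0,0,0,0,18,20],
    [0,0,0,0,0,18,20],
  ],
)

```text
t: 6.1
eef_pos: [0.4499, 0.4197, 0.0211]
tool_rot: [0.0, 0.142, 0.99, 0.001]
contact_force: [0.0, 0.3, 0.5]
gripper_width: 0.336
grasp_force: 39.6
```

```bash
python3 - <<'E'
from h import *
print(bot.get_obs())
a=bot.read_camera("side");b=bot.read_camera("top")
A=cv2.cvtColor(a["pixels"],cv2.COLOR_RGB2BGR);B=cv2.cvtColor(b["pixels"],cv2.COLOR_RGB2BGR)
cv2.imwrite("pics/c1.png",np.hstack([cv2.resize(A[250:480,150:420],(400,341)),cv2.resize(B[180:320,80:245],(400,341))]))
E
```

```text
{'t': 6.1, 'q': array([-0.95346637,  0.64328058,  0.13682848,  1.85312457, -0.13523636,
        0.65267911,  0.54867238]), 'joint_vel': array([-0.00063502, -0.00234382,  0.0012437 ,  0.00047972,  0.00013462,
        0.00135332,  0.00023195]), 'joint_torque': array([ 4.51004147e-03, -5.94700921e+01,  4.12833497e+00, -1.89929706e+01,
        6.34744851e-03, -2.09118915e-02,  2.15353619e-03]), 'eef_pos': array([0.44988664, 0.41973554, 0.02114744]), 'tool_rot': array([3.65918833e-04, 1.42487776e-01, 9.89796305e-01, 6.11991495e-04]), 'contact_force': array([0.00384688, 0.34117795, 0.47291067]), 'torque': array([-0.00262046,  0.04788722,  0.01709572]), 'grasp_force': 39.55400245990404, 'gripper_width': 0.3357041068850283}
```

View pics/c1.png

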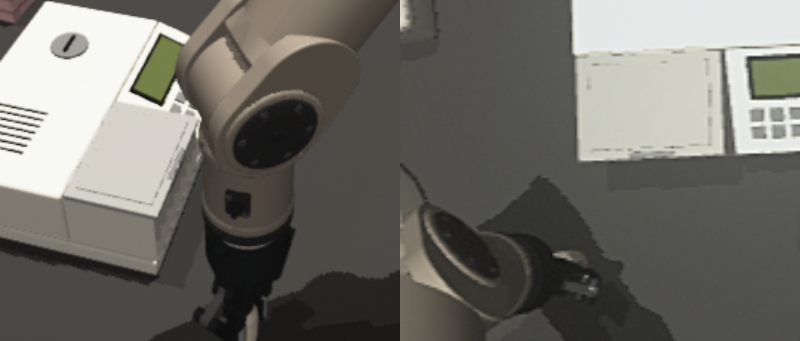

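The picture shows the bottle in the gripper near the desk (left crop, about (252,320)), and the cover is clear. Lowering gently to touch, then releasing.

Request:
jog_arm(
  motion=[
    [0,0,0,0,0,1,20],
    [0,0,0,0,0,2,20],
    [0,0,0,0,0,2,20],
  ],
)

```text
t: 6.58
eef_pos: [0.4495, 0.4195, 0.0186]
tool_rot: [0.0, 0.142, 0.99, 0.0]
contact_force: [-0.0, -1.2, 2.5]
gripper_width: 0.332
grasp_force: 39.8
```

Request:
jog_arm(
  motion=[
    [0,0,0,0,0,0,45],
    [0,0,0,0,0,0,60],
    [0,0,0,0,0,0,60],
    [0,0,0,0,0,-30,60],
    [0,0,0,0,0,-80,60],
    [0,0,0,0,0,-130,60],
    [0,0,0,-10,-25,-180,60],
    [0,0,0,-25,-75,-220,60],
    [0,0,0,-45,-130,-230,60],
    [0,0,0,-65,-185,-230,60],
  ],
)

```text
t: 7.82
eef_pos: [0.4603, 0.2219, 0.2498]
tool_rot: [0.001, 0.142, 0.99, 0.001]
contact_force: [0.7, 0.1, -0.9]
gripper_width: 0.704
grasp_force: 0.0
```

Request:
jog_arm(
  motion=[
    [0,0,0,-22,-52,0,60],
    [0,0,0,-44,-104,0,60],
    [0,0,0,-66,-156,0,60],
    [0,0,0,-88,-208,0,60],
    [0,0,0,-110,-260,0,60],
    [0,0,0,-132,-310,0,60],
    [0,0,0,-153,-340,0,60],
    [0,0,0,-153,-340,0,60],
  ],
)

```text
t: 8.82
eef_pos: [0.5105, -0.1491, 0.2484]
tool_rot: [0.0, 0.145, 0.989, -0.001]
contact_force: [0.4, -0.1, 0.8]
gripper_width: 0.705
grasp_force: 0.0
```

```bash
python3 - <<'E'
from h import *
np.set_printoptions(precision=4,suppress=True)
a=bot.read_camera("side");b=bot.read_camera("top")
for n,z in(("bottle_mid",.03),("spare_bottle",0),("spatula_grip",.014),("spatula_tip",.014),("forceps",.003),("marker",.003)):
    A=bot.tip_of(n,a);B=bot.tip_of(n,b)
    for p,L in((a,A),(b,B)):
        for x in L[:3]: print(n,np.round(x["xy"]),round(x["score"],2),atz(p,x["xy"],z)[:2])
A=cv2.cvtColor(a["pixels"],cv2.COLOR_RGB2BGR);B=cv2.cvtColor(b["pixels"],cv2.COLOR_RGB2BGR)
cv2.imwrite("pics/c2.png",np.hstack([cv2.resize(A[190:280,300:430],(400,277)),cv2.resize(B[210:320,335:465],(400,338))[:277]]) if 0 else np.vstack([cv2.resize(A[190:280,300:430],(430,298)),cv2.resize(B[214:304,335:465],(430,298))]))
o=bot.get_obs();print(o["t"],o["eef_pos"],o["q"])
E
```

```text
bottle_mid [315. 466.] 0.56 [0.4491 0.4177]
bottle_mid [145. 288.] 0.43 [0.4528 0.4238]
spare_bottle [347. 288.] 0.79 [ 0.524  -0.0073]
spare_bottle [316. 262.] 0.42 [ 0.529  -0.0007]
spatula_grip [353. 240.] 0.26 [ 0.5552 -0.1588]
spatula_grip [184. 201.] 0.7 [0.6775 0.3401]
spatula_tip [336. 203.] 0.56 [ 0.6397 -0.2988]
spatula_tip [393. 218.] 0.4 [ 0.4862 -0.2788]
spatula_tip [427. 225.] 0.61 [ 0.6335 -0.2835]
forceps [352. 244.] 0.6 [ 0.5564 -0.1585]
forceps [381. 249.] 0.66 [ 0.5669 -0.1682]
marker [393. 219.] 0.48 [ 0.4872 -0.2916]
9.525 [ 0.5106 -0.1457  0.2483] [-0.2821  0.2368  0.5267  1.9073 -0.1379  1.0328  1.5884]
```

View pics/c2.png

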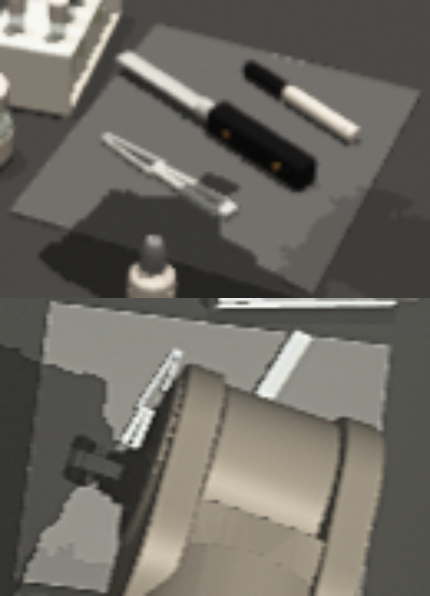

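The bottle now stands on the desk at (0.45, 0.42). The mat shows the handle from (365,226) to (391,242) in the side image and the tip at (338,208). I'll get the spatula axis from the first, unobstructed top picture.

```bash
python3 - <<'E'
from h import *
np.set_printoptions(precision=4,suppress=True)
a=bot.read_camera("side");b=bot.read_camera("top")
im=cv2.imread("pics/t0.png")[215:312,345:450].astype(int)
g=im.max(2); print(np.percentile(g,[1,5,50,95]))
m=(g<62).astype(np.uint8); w=(g>170).astype(np.uint8)
for nm,mm,z in(("dark",m,.025),("white",w,.016)):
  for c in cv2.findContours(mm,0,2)[0]:
    if cv2.contourArea(c)>30:
        r=cv2.boxPoints(cv2.minAreaRect(c))+[345,215]
        P=np.array([atz(b,p,z)[:2] for p in r]); e=sorted([(np.linalg.norm(P[i]-P[(i+1)%4]),(P[i]+P[(i+1)%4])/2) for i in range(4)],key=lambda t:t[0])
        print(nm,cv2.contourArea(c),"ends",e[0][1],e[1][1],"w",e[0][0],"len",e[2][0])
for q,z in(((390.7,242),.014),((365,226.3),.014),((338.4,208.1),.014)): print(atz(a,q,z)[:2])
P,Rt=tool();print(P,Rt.as_rotvec(),Rt.as_matrix())
E
```

```text
[ 49.  67. 146. 197.]
dark 63.5 ends [ 0.5062 -0.2814] [ 0.5406 -0.3035] w 0.011858731666051583 len 0.040931554664746274
dark 268.0 ends [ 0.466 -0.179] [ 0.547  -0.2273] w 0.021320322545092175 len 0.09429879808145997
white 87.5 ends [ 0.4452 -0.2459] [ 0.5036 -0.2845] w 0.011182954197235296 len 0.07001100089823778
white 177.0 ends [ 0.5076 -0.1306] [ 0.6185 -0.1854] w 0.01726022179036291 len 0.12371732381941263
white 179.0 ends [ 0.548  -0.2312] [ 0.6343 -0.2831] w 0.014740361025841179 len 0.10069650160990924
[ 0.4699 -0.1817]
[ 0.543  -0.2224]
[ 0.6276 -0.2764]
[ 0.5106 -0.1458  0.2483] [0.4474 3.1096 0.0001] [[-0.9594  0.2819  0.    ]
 [ 0.2819  0.9594  0.    ]
 [-0.      0.     -1.    ]]
```

Request:
jog_arm(
  motion=[
    [0,0,0.13,-16,-32,0,42],
    [0,0,0.258,-31,-62,10,42],
    [0,0,0.258,-31,-62,60,42],
    [0,0,0.258,-31,-62,110,42],
    [0,0,0.258,-31,-62,160,42],
    [0,0,0.258,-31,-62,195,42],
    [0,0,0.258,-31,-62,205,42],
    [0,0,0.258,-31,-62,205,42],
  ],
)

```text
t: 10.62
eef_pos: [0.523, -0.2143, 0.0435]
tool_rot: [-0.0, 0.269, 0.963, -0.0]
contact_force: [0.7, -0.7, -1.1]
gripper_width: 0.492
grasp_force: 0.0
```

```bash
python3 - <<'E'
from h import *
np.set_printoptions(precision=4,suppress=True)
P,Rt=tool();print(P,Rt.as_matrix()[:,0])
g=np.array([.523,-.2145,.006]);print(1000*Rt.inv().apply(g-P), "yaw want",np.deg2rad(148.8),"have",np.arctan2(*Rt.as_matrix()[1::-1,0]))
a=bot.read_camera("side")
A=cv2.cvtColor(a["pixels"],cv2.COLOR_RGB2BGR)
cv2.imwrite("pics/c3.png",cv2.resize(A[150:285,300:480],(640,480)))
E
```

```text
[ 0.523  -0.2143  0.0435] [-0.8556  0.5176  0.0001]
[-0.1078 -0.1574 37.4914] yaw want 2.5970499269675624 have 2.5975949910645673
```

View pics/c3.png

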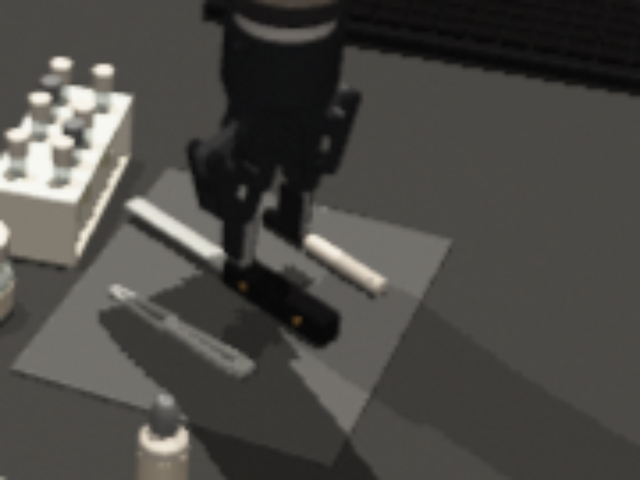

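The fingers straddle the handle near the ferrule end (crop (245,260)), with the forceps and marker clear. Descending and gripping.

Request:
jog_arm(
  motion=[
    [0,0,0,0,0,20,42],
    [0,0,0,0,0,34,42],
    [0,0,0,0,0,37,42],
    [0,0,0,0,0,37,42],
    [0,0,0,0,0,37,15],
    [0,0,0,0,0,37,10],
    [0,0,0,0,0,37,10],
    [0,0,0,0,0,37,10],
  ],
  grip_force=110,
)

```text
t: 11.68
eef_pos: [0.5232, -0.2143, 0.0071]
tool_rot: [0.001, 0.269, 0.963, 0.0]
contact_force: [-1.7, 0.1, 6.4]
gripper_width: 0.202
grasp_force: 108.1
```

Request:
jog_arm(
  motion=[
    [0,0,0,0,0,-12,10],
    [0,0,0,0,0,-50,10],
    [0,0,0,0,0,-100,10],
    [0,0,0,0,0,-150,10],
    [0,0,-0.05,20,21,-190,10],
    [0,0,-0.12,55,57,-200,10],
    [0,0,-0.2,95,98,-200,10],
    [0,0,-0.28,135,140,-200,10],
    [0,0,-0.36,175,182,-200,10],
    [0,0,-0.44,215,223,-200,10],
  ],
)

```text
t: 12.92
eef_pos: [0.4536, 0.0896, 0.2071]
tool_rot: [0.001, 0.051, 0.999, 0.0]
contact_force: [0.8, 0.4, -0.9]
gripper_width: 0.208
grasp_force: 107.6
```

```bash
python3 - <<'E'
from h import *
np.set_printoptions(precision=4,suppress=True)
P,Rt=tool();o=bot.get_obs();print(o["t"],P,o["q"],o["gripper_width"],o["contact_force"])
g=np.array([.406,.302,.180]);print(1000*Rt.inv().apply(g-P),"rotz",np.arctan2(*Rt.as_matrix()[1::-1,0])-(np.pi+.068))
E
```

```text
12.925 [0.4536 0.0896 0.2071] [-0.6821  0.1515  0.3922  2.0937 -0.0737  0.9077  1.2207] 0.20754072244030145 [ 0.7648  0.393  -0.9211]
[ 68.8699 206.4648  27.1729] rotz -0.16948192927637962
```

Request:
jog_arm(
  motion=[
    [0,0,-0.04,14,42,0,10],
    [0,0,-0.08,30,88,0,10],
    [0,0,-0.12,46,136,5,10],
    [0,0,-0.16,60,180,15,10],
    [0,0,-0.17,69,206,27,10],
    [0,0,-0.17,69,206,27,10],
    [0,0,-0.17,69,206,27,10],
  ],
)

```text
t: 13.8
eef_pos: [0.4074, 0.2985, 0.1792]
tool_rot: [-0.0, -0.032, 0.999, -0.001]
contact_force: [0.4, -1.8, -1.2]
gripper_width: 0.205
grasp_force: 107.7
```

```bash
python3 - <<'E'
from h import *
np.set_printoptions(precision=4,suppress=True)
a=bot.read_camera("side");b=bot.read_camera("top")
P,Rt=tool();o=bot.get_obs();print(o["t"],P,Rt.as_matrix()[:,0],o["q"])
A=bot.tip_of("spatula_tip",a);B=bot.tip_of("spatula_tip",b)
print([(np.round(x["xy"]),round(x["score"],2)) for x in A[:2]+B[:2]], tri(a,A[0]["xy"],b,B[0]["xy"]) if A and B else 0)
t=P+Rt.apply([-.130,0,-.007]);print("pred tip",t,proj(a,t),proj(b,t))
n=np.array([.566,.313,.096]);print("notch",proj(a,n),proj(b,n))
A=cv2.cvtColor(a["pixels"],cv2.COLOR_RGB2BGR);B=cv2.cvtColor(b["pixels"],cv2.COLOR_RGB2BGR)
cv2.imwrite("pics/c4.png",np.hstack([cv2.resize(A[270:450,160:360],(400,360)),cv2.resize(B[170:305,110:260],(400,360),interpolation=cv2.INTER_CUBIC)]))
E
```

```text
13.9 [0.4077 0.2984 0.1795] [-0.998  -0.0632 -0.0003] [-0.946   0.261   0.224   2.0213 -0.0746  0.8669  0.953 ]
[(array([286., 324.]), 0.89), (array([177., 256.]), 0.78), (array([419., 284.]), 0.62)] [0.5351 0.3034 0.1867]
pred tip [0.5374 0.3067 0.1866] [285.0124 325.2383] [175.0056 253.3591]
notch [268.2104 363.3934] [184.168  242.5896]
```

View pics/c4.png

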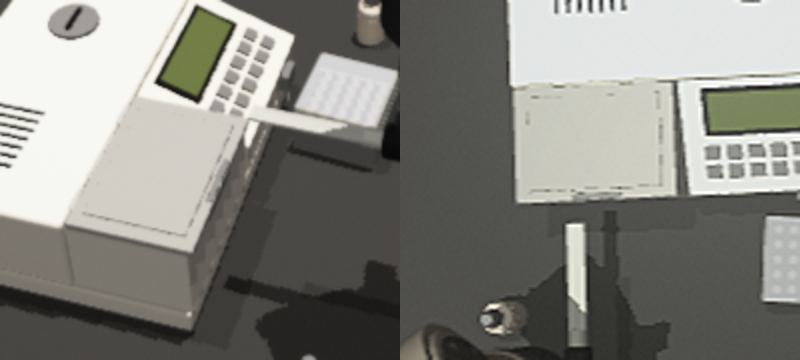

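Side crop: notch bar at (215,175), blade tip at (250,115), blade level. The predicted tip and notch pixels match. Lowering to notch height, still in front of it.

Request:
jog_arm(
  motion=[
    [0,0,0,-2,2,35,10],
    [0,0,0,-5,6,70,10],
    [0,0,0,-5,6,87,10],
    [0,0,0,-5,6,90,10],
    [0,0,0,-5,6,90,10],
  ],
)

```text
t: 14.62
eef_pos: [0.4121, 0.3064, 0.09]
tool_rot: [0.0, -0.033, 0.999, 0.0]
contact_force: [0.4, 0.3, -1.6]
gripper_width: 0.207
grasp_force: 107.7
```

```bash
python3 - <<'E'
from h import *
np.set_printoptions(precision=4,suppress=True)
a=bot.read_camera("side");b=bot.read_camera("top")
P,Rt=tool();o=bot.get_obs();print(o["t"],P,Rt.as_matrix()[:,0],o["contact_force"])
t=P+Rt.apply([-.130,0,-.007]);print("pred tip",t,proj(a,t),proj(b,t))
for n in("spatula_tip","notch"):
  A=bot.tip_of(n,a);B=bot.tip_of(n,b)
  print(n,[(np.round(x["xy"]),round(x["score"],2)) for x in A[:1]+B[:1]], tri(a,A[0]["xy"],b,B[0]["xy"]) if A and B else 0)
A=cv2.cvtColor(a["pixels"],cv2.COLOR_RGB2BGR)
cv2.imwrite("pics/c5.png",cv2.resize(A[320:410,220:340],(800,600),interpolation=cv2.INTER_CUBIC))
E
```

```text
14.725 [0.4122 0.3068 0.0904] [-0.9978 -0.0659 -0.0015] [-0.418  -0.8564 -0.1452]
pred tip [0.5419 0.3153 0.0976] [281.5502 367.7676] [182.5492 252.5907]
spatula_tip [(array([284., 366.]), 0.67), (array([184., 254.]), 0.8)] [0.539  0.3115 0.0981]
notch [(array([264., 368.]), 0.67), (array([371., 196.]), 0.55)] [ 0.8072 -0.1877 -0.577 ]
```

View pics/c5.png

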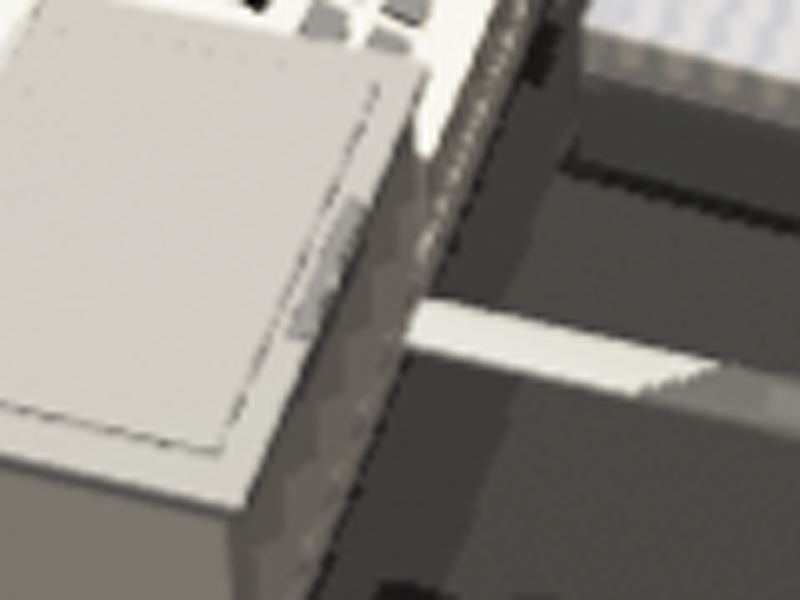

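The blade at crop (415,320) lines up with the notch below the bar at (330,300), and it is level. Inserting.

Request:
jog_arm(
  motion=[
    [0,0,0,-5,0,1.2,10],
    [0,0,0,-12,0,1.2,10],
    [0,0,0,-20,0,1.2,10],
    [0,0,0,-28,0,1.2,10],
    [0,0,0,-36,0,1.2,10],
    [0,0,0,-40,0,1.2,10],
    [0,0,0,-40,0,1.2,10],
  ],
)

```text
t: 15.8
eef_pos: [0.4517, 0.3089, 0.088]
tool_rot: [-0.0, -0.033, 0.999, -0.0]
contact_force: [-0.3, -0.2, -1.0]
gripper_width: 0.2
grasp_force: 107.7
```

Request:
jog_arm(
  motion=[
    [0,0,0,-8,0,-0.5,10],
    [0,0,0,-15,0,-0.5,10],
    [0,0,0,-21,0,-0.5,10],
    [0,0,0,-22,0,-0.5,10],
  ],
)

```text
t: 16.3
eef_pos: [0.474, 0.3104, 0.0886]
tool_rot: [0.0, -0.033, 0.999, 0.0]
contact_force: [0.2, 0.3, -0.7]
gripper_width: 0.205
grasp_force: 107.7
```

```bash
python3 - <<'E'
from h import *
np.set_printoptions(precision=4,suppress=True)
P,Rt=tool();o=bot.get_obs();print(o["t"],P,Rt.as_matrix(),o["contact_force"],o["q"])
# waypoints in tool frame: pivot the spatula about the sill by phi, tip up
N=np.array([.566,.313,.0925]); u=np.array([.9977,.067,0]);y=np.array([-.067,.9977,0])
for phi in(.1,.2,.3,.35):
    W=R.from_rotvec(-y*phi); Q=N+W.apply(P-N)
    print(phi,1000*Rt.inv().apply(Q-P),(Rt.inv()*W*Rt).as_rotvec())
E
```

```text
16.3 [0.474  0.3104 0.0886] [[-0.9978 -0.0656  0.0003]
 [-0.0656  0.9978  0.    ]
 [-0.0003  0.     -1.    ]] [ 0.1831  0.2796 -0.6884] [-0.844   0.4831  0.1977  1.9476 -0.1381  0.7233  1.0718]
0.1 [-0.8472  0.0011  9.1605] [-0.0001 -0.1    -0.    ]
0.2 [-2.6047  0.0035 18.1907] [-0.0003 -0.2    -0.    ]
0.3 [-5.2549  0.0072 27.0003] [-0.0004 -0.3    -0.    ]
0.35 [-6.9068  0.0094 31.2948] [-0.0005 -0.35   -0.    ]
```

Request:
jog_arm(
  motion=[
    [0,-0.05,0,0,0,5,10],
    [0,-0.1,0,-1,0,10,10],
    [0,-0.15,0,-2,0,14,10],
    [0,-0.2,0,-3,0,18.5,10],
    [0,-0.25,0,-4,0,23,10],
    [0,-0.3,0,-5,0,27.5,10],
    [0,-0.3,0,-5,0,27.5,10],
  ],
)

```text
t: 17.18
eef_pos: [0.4764, 0.3102, 0.0599]
tool_rot: [0.148, -0.034, 0.988, 0.004]
contact_force: [-2.7, -1.1, -3.6]
gripper_width: 0.204
grasp_force: 108.3
```

```bash
python3 - <<'E'
from h import *
np.set_printoptions(precision=4,suppress=True)
a=bot.read_camera("side")
P,Rt=tool();o=bot.get_obs();print(o["t"],P,Rt.as_rotvec(),o["contact_force"],o["torque"],o["grasp_force"])
t=P+Rt.apply([-.130,0,-.007]);print("pred tip",t,proj(a,t))
A=cv2.cvtColor(a["pixels"],cv2.COLOR_RGB2BGR)
cv2.imwrite("pics/c6.png",cv2.resize(A[310:430,190:350],(800,600),interpolation=cv2.INTER_CUBIC))
E
```

```text
17.225 [0.4766 0.3103 0.0602] [-0.096   2.8435  0.0109] [-2.5097  0.3578 -3.8938] [-0.1106  1.4802  0.0323] 108.30678820610046
pred tip [0.5986 0.3186 0.1049] [247.8853 356.9434]
```

View pics/c6.png

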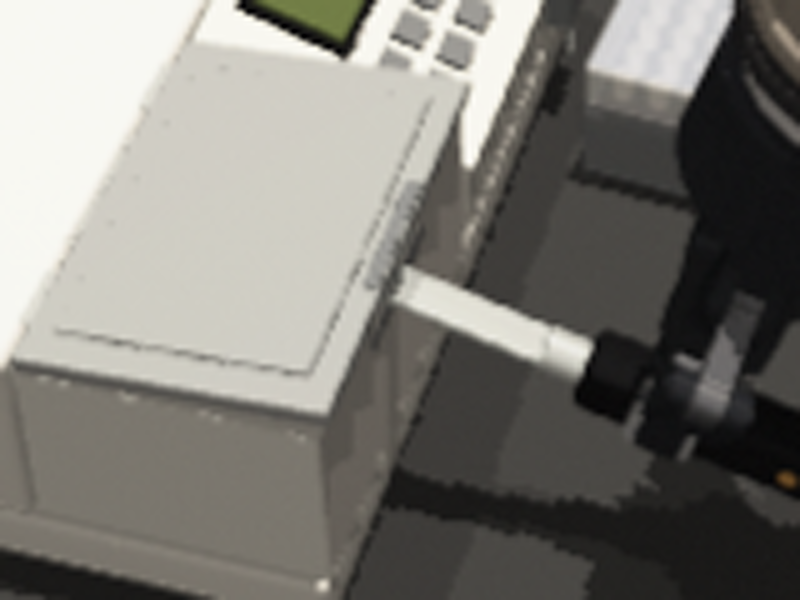

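The blade sits in the notch (crop (400,285)). The cover's bar has risen about 3 px to (395,235), so the catch is near letting go. Levering further.

Request:
jog_arm(
  motion=[
    [0,-0.04,0,-1,0,3.5,10],
    [0,-0.08,0,-2,0,7,10],
    [0,-0.11,0,-3,0,9.5,10],
    [0,-0.11,0,-3,0,9.5,10],
  ],
)

```text
t: 17.73
eef_pos: [0.4841, 0.3114, 0.053]
tool_rot: [0.203, -0.033, 0.979, 0.007]
contact_force: [-0.7, -0.2, -0.7]
gripper_width: 0.2
grasp_force: 109.1
```

```bash
cat > w.py <<'E'
from h import *
import sys
np.set_printoptions(precision=4,suppress=True)
P,Rt=tool();o=bot.get_obs();print(o["t"],P,o["contact_force"],o["torque"],o["q"])
H=np.array([.666,.319,.100]);u=np.array([.9977,.067,0]);y=np.array([-.067,.9977,0]);z=np.array([0,0,1.])
X=Rt.as_matrix()[:,0];ph=np.arctan2(-X[2],-X@u);tip=P+Rt.apply([-.130,0,-.007])
print("pitch",ph,"tip in hinge frame mm",1000*(tip-H)@np.c_[u,y,z])
# follow: tip on circle r with pitch phi
for th,r,phi in eval(sys.argv[1]):
    T=H+u*(-r*np.cos(th))+z*(r*np.sin(th)) + .0013*(-u*np.sin(th)-z*np.cos(th)) + y*((tip-H)@y)
    W=R.from_rotvec(-y*(phi-ph)); N=W*Rt; Pn=T-N.apply([-.130,0,-.007])
    print(th,r,phi,"row",np.round((Rt.inv()*N).as_rotvec(),3),np.round(1000*Rt.inv().apply(Pn-P),1),"tcp",Pn)
E
python3 w.py "[(.15,66,.4),(.25,66,.4),(.4,66,.38),(.6,67,.34),(.8,68,.3),(1.0,69,.25)]" | sed 's/66,/66,/' >/dev/null
python3 w.py "[(.15,.066,.4),(.25,.066,.4),(.4,.066,.38),(.6,.067,.34),(.8,.068,.3),(1.0,.069,.25)]"
```

```text
17.725 [0.4841 0.3114 0.053 ] [-0.6992 -0.212  -0.6542] [0.0015 0.6984 0.0006] [-1.2097  0.5088  0.4547  2.2193  0.3959  0.1715  0.4184]
pitch 0.40953519460511695 tip in hinge frame mm [-65.498    4.6061  11.231 ]
0.15 0.066 0.4 row [-0.    0.01 -0.  ] [ 1.1 -0.   1.2] tcp [0.4836 0.3114 0.0515]
0.25 0.066 0.4 row [-0.    0.01 -0.  ] [-2.6 -0.  -4.3] tcp [0.4848 0.3114 0.058 ]
0.4 0.066 0.38 row [-0.    0.03 -0.  ] [ -9.   -0.  -14.3] tcp [0.4867 0.3116 0.0698]
0.6 0.067 0.34 row [-0.    0.07 -0.  ] [-18.7  -0.  -28.7] tcp [0.4898 0.3118 0.0868]
0.8 0.068 0.3 row [-0.    0.11 -0.  ] [-30.4  -0.  -41. ] tcp [0.4956 0.3122 0.1028]
1.0 0.069 0.25 row [-0.    0.16 -0.  ] [-43.8  -0.  -52.3] tcp [0.5035 0.3127 0.1184]
```

The force dropped, so the catch has let go. Joint 6 is close to its lower limit, so I'll lift while easing the pitch.

```bash
python3 w.py "[(.22,.066,.37),(.3,.066,.34),(.4,.066,.3),(.5,.066,.26),(.6,.066,.22),(.7,.066,.2)]"
```

```text
17.725 [0.4841 0.3114 0.053 ] [-0.6992 -0.212  -0.6542] [0.0015 0.6984 0.0006] [-1.2097  0.5088  0.4547  2.2193  0.3959  0.1715  0.4184]
pitch 0.40953519460511695 tip in hinge frame mm [-65.498    4.6061  11.231 ]
0.22 0.066 0.37 row [-0.    0.04 -0.  ] [-1.3 -0.  -6.6] tcp [0.4827 0.3113 0.0596]
0.3 0.066 0.34 row [-0.    0.07 -0.  ] [ -4.5  -0.  -14.7] tcp [0.4824 0.3113 0.0683]
0.4 0.066 0.3 row [-0.    0.11 -0.  ] [ -9.2  -0.  -24.8] tcp [0.4827 0.3113 0.0794]
0.5 0.066 0.26 row [-0.    0.15 -0.  ] [-14.5  -0.  -34.3] tcp [0.4837 0.3114 0.0903]
0.6 0.066 0.22 row [-0.    0.19 -0.  ] [-20.4  -0.  -43.4] tcp [0.4856 0.3115 0.101 ]
0.7 0.066 0.2 row [-0.    0.21 -0.  ] [-26.5  -0.  -49.3] tcp [0.4888 0.3117 0.1088]
```

Request:
jog_arm(
  motion=[
    [0,0.02,0,-0.5,0,-3,10],
    [0,0.04,0,-1.5,0,-6.5,10],
    [0,0.07,0,-4.5,0,-15,10],
    [0,0.11,0,-9,0,-25,10],
    [0,0.15,0,-14.5,0,-34,10],
    [0,0.19,0,-20,0,-43.5,10],
    [0,0.21,0,-26.5,0,-49,10],
    [0,0.21,0,-26.5,0,-49,10],
  ],
)

```text
t: 18.73
eef_pos: [0.4902, 0.3117, 0.1097]
tool_rot: [0.1, -0.032, 0.994, 0.005]
contact_force: [-0.8, -0.6, -1.3]
gripper_width: 0.197
grasp_force: 109.4
```

```bash
python3 w.py "[(.8,.066,.17),(.9,.066,.14),(1.0,.066,.1),(1.1,.066,.08),(1.2,.066,.06),(1.3,.067,.05),(1.4,.068,.05)]"
python3 - <<'E'
from h import *
a=bot.read_camera("side")
P,Rt=tool();t=P+Rt.apply([-.130,0,-.007]);print(proj(a,t))
A=cv2.cvtColor(a["pixels"],cv2.COLOR_RGB2BGR)
cv2.imwrite("pics/c7.png",cv2.resize(A[270:430,150:363],(640,480),interpolation=cv2.INTER_CUBIC))
E
```

```text
18.725 [0.4902 0.3117 0.1097] [-0.8369 -0.5767 -1.2742] [0.12   0.4525 0.1946] [-0.8196  0.3988  0.0935  2.032   0.1619  0.5588  0.7682]
pitch 0.20050207269469036 tip in hinge frame mm [-49.9053   4.1216  42.4552]
0.8 0.066 0.17 row [0.    0.031 0.   ] [-3.6  0.  -7.3] tcp [0.4922 0.3119 0.1175]
0.9 0.066 0.14 row [0.   0.06 0.  ] [ -9.2   0.1 -14.6] tcp [0.4963 0.3121 0.1258]
1.0 0.066 0.1 row [0.  0.1 0. ] [-15.3   0.1 -22.6] tcp [0.5007 0.3124 0.1349]
1.1 0.066 0.08 row [0.   0.12 0.  ] [-21.7   0.1 -27.4] tcp [0.5059 0.3128 0.1409]
1.2 0.066 0.06 row [0.   0.14 0.  ] [-28.3   0.2 -31.6] tcp [0.5116 0.3131 0.1463]
1.3 0.067 0.05 row [0.   0.15 0.  ] [-34.9   0.2 -34.8] tcp [0.5174 0.3135 0.1507]
1.4 0.068 0.05 row [0.   0.15 0.  ] [-41.6   0.2 -36. ] tcp [0.5237 0.314  0.1533]
[236.5608564  338.96434156]
```

View pics/c7.png

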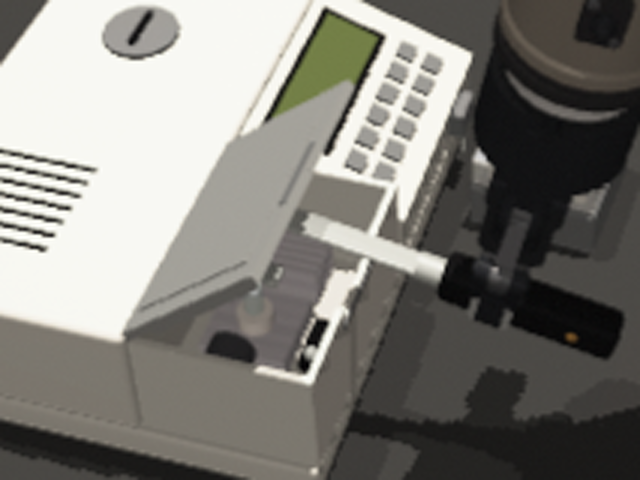

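The cover is open roughly 40 degrees, with the blade under it at (305,222) and the gripper well clear. Continuing the swing.

Request:
jog_arm(
  motion=[
    [0,0.03,0,-3.5,0,-7,10],
    [0,0.06,0,-9,0,-14.5,10],
    [0,0.1,0,-15,0,-22.5,10],
    [0,0.12,0,-21.5,0,-27.5,10],
    [0,0.14,0,-28,0,-31.5,10],
    [0,0.15,0,-35,0,-35,10],
    [0,0.15,0,-41.5,0,-36,10],
    [0,0.15,0,-41.5,0,-36,10],
  ],
)

```text
t: 19.77
eef_pos: [0.5228, 0.3137, 0.152]
tool_rot: [0.025, -0.033, 0.999, 0.001]
contact_force: [0.1, 0.9, -0.4]
gripper_width: 0.208
grasp_force: 109.6
```

```bash
python3 w.py "[(1.5,.068,.05),(1.6,.069,.05),(1.7,.07,.05),(1.8,.07,.05),(1.85,.07,.05)]"
python3 - <<'E'
from h import *
a=bot.read_camera("side")
A=cv2.cvtColor(a["pixels"],cv2.COLOR_RGB2BGR)
cv2.imwrite("pics/c8.png",cv2.resize(A[250:430,130:370],(640,480),interpolation=cv2.INTER_CUBIC))
E
```

```text
19.775 [0.5228 0.3137 0.152 ] [ 0.0729  0.8647 -0.3992] [-0.0298  0.1232 -0.0488] [-0.6789  0.4321  0.0271  1.8291  0.0222  0.8385  0.9677]
pitch 0.05060282352302462 tip in hinge frame mm [-13.787    4.1836  65.5665]
1.5 0.068 0.05 row [0.    0.001 0.   ] [-7.8  0.  -1.9] tcp [0.5304 0.3142 0.1542]
1.6 0.069 0.05 row [0.    0.001 0.   ] [-14.7   0.   -2.8] tcp [0.5372 0.3147 0.1555]
1.7 0.07 0.05 row [0.    0.001 0.   ] [-21.7   0.   -3. ] tcp [0.5442 0.3152 0.1561]
1.8 0.07 0.05 row [0.    0.001 0.   ] [-28.5   0.   -1.5] tcp [0.5511 0.3156 0.155 ]
1.85 0.07 0.05 row [0.    0.001 0.   ] [-31.9   0.   -0.5] tcp [0.5545 0.3159 0.1542]
```

Request:
jog_arm(
  motion=[
    [0,0,0,-5,0,-1,10],
    [0,0,0,-10,0,-2,10],
    [0,0,0,-15,0,-3,10],
    [0,0,0,-20,0,-3,10],
    [0,0,0,-25,0,-3,10],
    [0,0,0,-30,0,-3,10],
    [0,0,0,-34,0,-3,10],
    [0,0,0,-34,0,-3,10],
    [0,0,0,-34,0,-3,10],
  ],
)

```text
t: 20.95
eef_pos: [0.5558, 0.316, 0.1566]
tool_rot: [0.025, -0.033, 0.999, 0.001]
contact_force: [-0.1, 0.2, -0.3]
gripper_width: 0.207
grasp_force: 109.8
```

```bash
cat > cov.py <<'E'
from h import *
np.set_printoptions(precision=4,suppress=True)
a=bot.read_camera("side");b=bot.read_camera("top");o=bot.get_obs();print(o["t"],o["eef_pos"],o["contact_force"],o["torque"])
H=np.array([.666,.319,.100]);u=np.array([.9977,.067,0]);y=np.array([-.067,.9977,0]);z=np.array([0,0,1.])
import json
for th in(0,1.57,1.92):
    d=-u*np.cos(th)+z*np.sin(th); c=[H+s*.071*y+r*d for r,s in((0,1),(0,-1),(.104,-1),(.104,1))]
    M=(H+.052*d)
    print(th,"corners side",[proj(a,q).round().tolist() for q in c],"mid",proj(a,M).round(),proj(b,M).round(),"top",[proj(b,q).round().tolist() for q in c])
for p in(a,b):
    for n in("lamp_cover","cover_hinge"): 
        print(n,[(np.round(x["xy"]),round(x["score"],2)) for x in bot.spot_in(n,p)[:2]])
# grey level of what was white housing behind hinge, and lamp bay
B=b["pixels"].astype(int)
for c in(165,180,195): print(c,[B[r,c].mean().round().astype(int) for r in range(175,252,3)])
E
python3 cov.py
```

```text
21.05 [0.5558 0.316  0.1566] [-0.8157 -0.3496 -0.2098] [-0.0068  0.114  -0.0458]
0 corners side [[191.0, 382.0], [227.0, 319.0], [284.0, 331.0], [255.0, 397.0]] mid [240. 355.] [184. 222.] top [[153.0, 202.0], [213.0, 200.0], [214.0, 243.0], [154.0, 245.0]]
1.57 corners side [[191.0, 382.0], [227.0, 319.0], [222.0, 273.0], [182.0, 335.0]] mid [207. 326.] [177. 198.] top [[153.0, 202.0], [213.0, 200.0], [202.0, 193.0], [137.0, 196.0]]
1.92 corners side [[191.0, 382.0], [227.0, 319.0], [202.0, 272.0], [160.0, 333.0]] mid [197. 325.] [177. 190.] top [[153.0, 202.0], [213.0, 200.0], [202.0, 178.0], [138.0, 180.0]]
lamp_cover [(array([190., 330.]), 0.83)]
cover_hinge [(array([193., 326.]), 0.71), (array([387., 213.]), 0.38)]
lamp_cover [(array([178., 190.]), 0.76)]
cover_hinge [(array([176., 188.]), 0.87), (array([263., 269.]), 0.3)]
165 [np.int64(230), np.int64(174), np.int64(105), np.int64(109), np.int64(109), np.int64(109), np.int64(109), np.int64(108), np.int64(106), np.int64(213), np.int64(83), np.int64(233), np.int64(217), np.int64(242), np.int64(79), np.int64(69), np.int64(62), np.
[... 203 characters left out ...]
, np.int64(112), np.int64(111), np.int64(97), np.int64(76), np.int64(93), np.int64(106), np.int64(178), np.int64(189), np.int64(208), np.int64(210), np.int64(159), np.int64(158), np.int64(160), np.int64(159), np.int64(160), np.int64(134), np.int64(133), np.int64(116), np.int64(99), np.int64(112), np.int64(42)]
195 [np.int64(236), np.int64(143), np.int64(114), np.int64(113), np.int64(114), np.int64(112), np.int64(113), np.int64(113), np.int64(109), np.int64(94), np.int64(233), np.int64(223), np.int64(230), np.int64(229), np.int64(230), np.int64(232), np.int64(230), np.int64(229), np.int64(145), np.int64(39), np.int64(53), np.int64(164), np.int64(167), np.int64(84), np.int64(55), np.int64(54)]
```

The cover's free edge sits at top-image row 178, which matches the 1.92 rad stop (upright would be row 193). The force is about zero. Retracting the blade.

Request:
jog_arm(
  motion=[
    [0,0,0,10,0,0,10],
    [0,0,0,35,0,-3,10],
    [0,0.03,0,70,0,-15,10],
    [0,0.05,0,105,0,-35,10],
    [0,0.05,0,110,-40,-55,10],
    [0,0.05,0,105,-90,-65,10],
    [0,0.05,0.08,95,-145,-65,10],
    [0,0.05,0.16,85,-200,-65,10],
  ],
)

```text
t: 22.25
eef_pos: [0.4809, 0.1091, 0.2177]
tool_rot: [0.0, 0.048, 0.999, 0.002]
contact_force: [0.4, 0.3, -0.9]
gripper_width: 0.204
grasp_force: 109.8
```

```bash
cat > m.py <<'E'
from h import *
np.set_printoptions(precision=4,suppress=True)
P,Rt=tool();o=bot.get_obs();print(o["t"],P,o["q"])
M=Rt.as_matrix()
for g in([.523,-.2145,.12],[.523,-.2145,.008]):
    x=np.array([-.8556,.5176,0]);N=R.from_matrix(np.c_[x,[x[1],-x[0],0],[0,0,-1]])
    print(1000*Rt.inv().apply(np.array(g)-P),(Rt.inv()*N).as_rotvec())
E
python3 m.py
```

```text
22.25 [0.4809 0.1091 0.2177] [-0.4641  0.1899  0.1331  2.0045 -0.036   0.947   1.163 ]
[ -72.7728 -318.6118   96.2213] [ 0.0047 -0.0008  0.4485]
[ -72.7419 -319.1378  208.22  ] [ 0.0047 -0.0008  0.4485]
```

Request:
jog_arm(
  motion=[
    [0,0,0.06,-10,-45,0,10],
    [0,0,0.13,-22,-95,0,10],
    [0,0,0.2,-34,-145,0,10],
    [0,0,0.27,-46,-195,0,10],
    [0,0,0.34,-57,-245,0,10],
    [0,0,0.4,-67,-290,10,10],
    [0.005,0,0.448,-73,-319,40,10],
    [0.005,0,0.448,-73,-319,80,10],
    [0.005,0,0.448,-73,-319,96,10],
    [0.005,0,0.448,-73,-319,96,10],
  ],
)

```text
t: 23.5
eef_pos: [0.5235, -0.2125, 0.1194]
tool_rot: [-0.002, 0.267, 0.964, -0.0]
contact_force: [-0.3, 0.1, -0.5]
gripper_width: 0.205
grasp_force: 109.8
```

```bash
python3 m.py; python3 - <<'E'
from h import *
np.set_printoptions(precision=4,suppress=True)
a=bot.read_camera("side");b=bot.read_camera("top")
P,Rt=tool()
t=P+Rt.apply([-.130,0,-.007]);bu=P+Rt.apply([.068,0,-.007]);print("pred tip",t,proj(a,t),proj(b,t),"butt",proj(a,bu))
A=bot.tip_of("spatula_tip",a);B=bot.tip_of("spatula_tip",b)
print([(np.round(x["xy"]),round(x["score"],2)) for x in A[:2]+B[:2]], tri(a,A[0]["xy"],b,B[0]["xy"]) if A and B else 0)
# bright blade pixels in side view around the predicted blade line
f=P+Rt.apply([-.05,0,-.007]);p0,p1=proj(a,f),proj(a,t);g=a["pixels"].max(2)
for s in np.linspace(0,1.15,10):
    c=p0+s*(p1-p0);col=int(round(c[0]));seg=g[int(c[1])-9:int(c[1])+10,col].astype(int);print(round(s,2),c.round(1),seg)
E
```

```text
23.5 [ 0.5235 -0.2125  0.1194] [ 0.0005  0.4506  0.352   1.9383 -0.2112  0.7918  1.4999]
[-0.6059 -1.9214 -0.5982] [-0.0017 -0.0031  0.0032]
[ -0.9587  -1.7304 111.4011] [-0.0017 -0.0031  0.0032]
pred tip [ 0.6364 -0.2802  0.1283] [337.1277 167.4186] [435.1719 218.944 ] butt [396.6236 202.0464]
[(array([339., 167.]), 0.8)] 0
0.0 [359.8 180.6] [ 30  22  18  17  18  33  62 129 220 238 240 230 153  92  86  87  88  88
  87]
0.13 [356.9 178.9] [ 21  34  61  74  84  88  88 110 217 239 241 241 209 126  89  87  88  88
  88]
0.26 [354.  177.3] [ 88  87  88  88  89  88  87 171 232 241 241 228 155  97  88  87  88  87
  88]
0.38 [351.1 175.6] [ 87  87  87  88  87  88  87 164 232 241 242 235 167  97  87  87  88  87
  87]
0.51 [348.2 173.9] [ 87  87  88  87  87  88  88 110 217 239 242 243 200 115  88  88  88  87
  88]
0.64 [345.3 172.2] [ 88  87  88  88  88  88  88 205 237 242 243 211 127  89  88  88  88  88
  88]
0.77 [342.4 170.5] [ 87  87  87  88  88  88  87 172 234 242 242 229 157  98  88  88  88  88
  86]
0.89 [339.5 168.8] [ 87  88  88  88  88  88  88  88 146 231 242 243 221 137  90  87  88  87
  87]
1.02 [336.6 167.1] [ 88  87  87  87  87  87  87  87  88  87 173 226 168  97  87  88  87  88
 119]
1.15 [333.7 165.4] [87 87 88 87 88 88 88 87 88 88 88 87 88 88 87 88 88 88 87]
```

The blade lies on its predicted line, so it hasn't slipped in the grip. Lowering to the mat.

Request:
jog_arm(
  motion=[
    [0,0,0,-1,-2,35,10],
    [0,0,0,-1,-2,70,10],
    [0,0,0,-1,-2,95,10],
    [0,0,0,-1,-2,106,10],
    [0,0,0,-1,-2,109,10],
    [0,0,0,-1,-2,110,10],
    [0,0,0,-1,-2,110,10],
  ],
)

```text
t: 24.58
eef_pos: [0.5244, -0.216, 0.0109]
tool_rot: [0.0, 0.268, 0.964, -0.001]
contact_force: [-0.0, -0.4, -0.8]
gripper_width: 0.204
grasp_force: 109.8
```

Request:
jog_arm(
  motion=[
    [0,0,0,0,0,1,10],
    [0,0,0,0,0,2,10],
    [0,0,0,0,0,2.5,10],
    [0,0,0,0,0,2.5,10],
  ],
)

```text
t: 25.08
eef_pos: [0.5236, -0.2158, 0.0074]
tool_rot: [-0.001, 0.268, 0.964, -0.001]
contact_force: [0.1, 0.6, -1.4]
gripper_width: 0.199
grasp_force: 109.8
```

Request:
jog_arm(
  motion=[
    [0,0,0,0,0,0.7,10],
    [0,0,0,0,0,1.2,10],
    [0,0,0,0,0,1.2,10],
  ],
)

```text
t: 25.45
eef_pos: [0.5237, -0.2158, 0.0071]
tool_rot: [-0.001, 0.268, 0.964, -0.0]
contact_force: [-3.1, 2.3, 9.3]
gripper_width: 0.203
grasp_force: 111.2
```

Request:
jog_arm(
  motion=[
    [0,0,0,0,0,-0.7,10],
    [0,0,0,0,0,-0.7,26],
    [0,0,0,0,0,-0.7,40],
    [0,0,0,0,0,-0.7,40],
    [0,0,0,0,0,-0.7,40],
    [0,0,0,0,0,-25,40],
    [0,0,0,0,0,-70,40],
    [0,0,0,0,0,-130,40],
    [0,0,0,30,-10,-190,40],
    [0,0,0,60,-20,-240,40],
  ],
  grip_force=20,
)

```text
t: 26.7
eef_pos: [0.4629, -0.202, 0.2465]
tool_rot: [-0.0, 0.267, 0.964, -0.001]
contact_force: [0.6, 0.5, 1.1]
gripper_width: 0.469
grasp_force: 0.0
```

Request:
jog_arm(
  motion=[
    [0,0,0,0,50,0,40],
    [0,0,0,0,105,0,40],
    [0,0,0,0,160,0,40],
    [0,0,0,0,200,0,40],
    [0,0,0,0,200,0,40],
  ],
)

```text
t: 27.32
eef_pos: [0.5676, -0.0267, 0.244]
tool_rot: [-0.001, 0.265, 0.964, -0.0]
contact_force: [-1.0, -0.6, -0.0]
gripper_width: 0.47
grasp_force: 0.0
```

```bash
python3 cov.py | grep -v corners; python3 - <<'E'
from h import *
np.set_printoptions(precision=4,suppress=True)
a=bot.read_camera("side");b=bot.read_camera("top");save(a,"sf.png");save(b,"tf.png")
for n,z in(("spatula_grip",.014),("spatula_tip",.014),("bottle_mid",.03),("spare_bottle",0),("forceps",.003),("marker",.003),("tip_box",0),("specimen_cup",0),("tube_rack",0)):
    for p,nm in((a,"s"),(b,"t")): print(n,nm,[(np.round(x["xy"]).tolist(),round(x["score"],2),atz(p,x["xy"],z)[:2]) for x in bot.tip_of(n,p)[:1]])
# change vs. first pictures around mat / cup / rack / box, ignoring shadows
for f0,p in(("s0",a),("t0",b)):
    d=cv2.absdiff(cv2.imread(f"pics/{f0}.png"),cv2.cvtColor(p["pixels"],cv2.COLOR_RGB2BGR)).max(2)
    m=cv2.morphologyEx((d>70).astype(np.uint8),cv2.MORPH_OPEN,np.ones((2,2)))
    n,_,st,_=cv2.connectedComponentsWithStats(m);print(f0,[s[:5].tolist() for s in st[1:] if s[4]>12])
im=cv2.imread("pics/tf.png")[215:312,345:450];g=im.max(2)
for nm,mm,z in(("dark",g<62,.025),("white",g>170,.016)):
  for c in cv2.findContours(mm.astype(np.uint8),0,2)[0]:
    if cv2.contourArea(c)>50:
        r=cv2.boxPoints(cv2.minAreaRect(c))+[345,215];P=np.array([atz(b,q,z)[:2] for q in r])
        print(nm,cv2.contourArea(c),P.mean(0),np.linalg.norm(P[0]-P[1]),np.linalg.norm(P[1]-P[2]))
E
```

```text
27.425 [ 0.5661 -0.0311  0.2441] [-0.4366  0.4732 -0.712 ] [ 0.0097  0.0161 -0.0211]
lamp_cover [(array([195., 327.]), 0.65), (array([348., 275.]), 0.54)]
cover_hinge [(array([196., 326.]), 0.71)]
lamp_cover [(array([177., 187.]), 0.88), (array([406., 260.]), 0.48)]
cover_hinge [(array([175., 189.]), 0.55)]
165 [np.int64(224), np.int64(167), np.int64(102), np.int64(105), np.int64(105), np.int64(104), np.int64(104), np.int64(103), np.int64(101), np.int64(205), np.int64(79), np.int64(228), np.int64(208), np.int64(232), np.int64(90), np.int64(102), np.int64(84), np.int64(228), np.int64(201), np.int64(201), np.int64(201), np.int64(200), np.int64(145), np.int64(105), np.int64(73), np.int64(74)]
180 [np.int64(232), np.int64(179), np.int64(106), np.int64(107), np.int64(107), np.int64(106), np.int64(106), np.int64(106), np.int64(102), np.int64(174), np.int64(102), np.int64(217), np.int64(215), np.int64(225), np.int64(224), np.int64(225), np.int64(225), np.int64(224), np.int64(225), np.int64(223), np.int64(223), np.int64(223), np.int64(132), np.int64(112), np.int64(73), np.int64(73)]
195 [np.
[... 2156 characters left out ...]
[311, 215, 2, 8, 16], [314, 217, 36, 22, 669], [298, 228, 14, 45, 332], [186, 233, 12, 5, 60], [181, 241, 5, 3, 13], [343, 240, 4, 11, 35], [144, 285, 9, 11, 50], [305, 427, 25, 6, 52], [341, 444, 5, 8, 23], [292, 449, 43, 17, 434], [343, 451, 16, 29, 245], [267, 471, 4, 5, 15]]
dark 64.0 [ 0.5238 -0.2918] 0.040944628054786825 0.013277184692124726
dark 264.5 [ 0.5071 -0.2048] 0.09435280160278811 0.02087192130549843
white 83.0 [ 0.4745 -0.265 ] 0.07003797596587868 0.009833607210619743
white 131.0 [ 0.5414 -0.104 ] 0.025541361538482844 0.03824772801275698
white 174.0 [ 0.5631 -0.158 ] 0.12375880800875733 0.01735512803867663
white 170.0 [ 0.5918 -0.2582] 0.09855016204749623 0.014072556544764454
```

Checks against the first pictures: the cover is open at its stop, the bottle stands on the desk at (0.45, 0.42), and the spatula lies flat on the mat. The forceps, marker, rack, jar and box haven't moved.

```bash
python3 -c "
from station import bot
print(bot.hand_in())"
```

```text
the job is handed in; nothing more can be done
None
```

The job is done and handed in at about 27 s on the robot's clock: the bottle stands upright on the desk, the cover rests fully open on its stop, the spatula lies flat on the mat, and the final camera check showed nothing else moved.

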